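Puncture an empty spray can and hold the lever down

ROBOT

A 6-joint arm with a two-finger parallel gripper is mounted at the origin on the work surface. World frame = base frame: x ahead of the robot, y to its left, z up, the work surface at z = 0. Lengths are in m, angles in rad, forces in N, time in s.
With the tool pointing down it reaches from about 0.325 to 0.875 m from the base axis. Payload 4.4 kg.
Tool frame: the origin (TCP) lies between the finger pads; the fingertips stand r.tips_ahead ahead of it and the grasp point (between the pads) lies 3 mm ahead of it (r.tips_ahead is the distance from the TCP to the fingertips, in m); z points along the fingers, y is the direction in which the jaws open and shut (so a half turn about z gives the same grasp; the last joint's range is limited). The gripper opens to 85 mm and grips with 20 to 120 N. Pads are 22 mm wide; open, the fingers measure 114 mm over their backs; the gripper's body (76 mm by 85 mm) begins 54 mm behind the grasp point. The pads swing forward as they close: fully open they stand 13 mm farther back than shut.
Start: joints at [-1.391, 0.207, 1.542, -0, 1.393, -0.15], TCP at [0.186, -0.544, 0.253] pointing down, gripper open.
Joint ranges: [-2.73, 2.73], [-0.86, 2.22], [0.23, 2.46], [-1.11, 4.25], [0.08, 2.63], [-2.82, 2.82]. Speed limits (rad/s): [2.79, 2.79, 3.14, 3.14, 3.14, 3.14].

INTERFACE

Orientations are given as a rotation vector (axis times angle).
In Python, from bench import r gives the robot as it stands. The module is installed in compiled form; this text tells all that it offers.
- The arm moves only by the tool apply_moves, never from a script. Its argument "rows" is a list of rows, each an object of numbers: "dx", "dy", "dz": the shift along the tool's x, y, z in m; "wx", "wy", "wz": the turn, a rotation vector about the tool's x, y, z in degrees. In form: [{"dx": .., "dy": .., "dz": .., "wx": .., "wy": .., "wz": ..}, ...]. A call has exactly 5 rows; each row is the pose to reach, as a shift and turn from the pose commanded when the call began, along the tool's axes at that moment; what a row does not reach only later rows make up. A row lasts 1/8 s, in which the tool goes at most 62.5 mm and 10.7 degrees, less where a joint would pass 70% of its speed; a pose out of reach is approached as far as the arm can. A call with a gripper value outside its range is refused whole. "jaw" is the finger opening in m, from 0 to 0.0854, set as the call begins (left out, the last holds). The fingers move at their own pace and stop on an object; "force" is the grip in N (left out, the last holds). Time passes only in rows, so rows that repeat a pose let the fingers close, or fill a call up. It gives the time, the measured TCP pose, the force and the opening at its end, in the units of the state.
- r.state(): the state, without advancing time (a new reading comes with each control period).
- r.grab_frame(name): name is "side" or "top" or "wrist"; returns a dict with "img" (480x640x3 uint8, red, green, blue), "vfov" (degrees; the focal length in pixels is half the picture's height over the tangent of half this angle, whatever the lens; pixels are square), "cx", "cy" (the principal point, pixels), "dist_coeffs" ([k1, k2, p1, p2, k3] as OpenCV has them; the pictures are not rectified), "eye" and "attitude" of the camera in the world; the wrist camera has in their place "hand_eye" (4x4, takes a point from camera to tool coordinates, whose origin is the TCP and whose axes are the flange's). Camera axes: x right, y down, z forward; pixel columns grow to the right and rows downward; lengths in m; the calibration is good to about 2 mm. A picture is of the moment at which its call begins: read the wrist's pose just before it. There is no depth.
- r.sign_off(): hands the job in, once; it reports no verdict.
Trained networks look in the newest picture that a camera, given by its name, has taken for a name from the list of things; names that differ only in an ending like _2 or _b are one class to them, and where a whole thing is asked for, a point or a joint stands for the part that bears it (a point fixed in the world has none). Each returns a list of dicts, best first, with "confidence" (0 to 1); they miss things now and then, are a little off and sometimes report something else, mostly with a low value. They report only what shows in the picture. A call takes as long as a camera call.
- r.outline_of(thing, camera): "region" (480x640 bool, what is visible of it) and "bbox" ([left, top, width, height] in pixels, round what is visible of it).
The state is a dict: "time_s": time; "qpos": joint angles; "qd": joint speeds; "effort": joint torques, N m; "eef_pos": TCP position; "ee_rot": TCP orientation; "wrist_force": force on the tool from outside, world axes, zero at the start; "torque": the same for the moment, N m; "opening": finger opening in m.
Only numpy, scipy, OpenCV 4.12 (cv2) and the standard library are available. Lean on these libraries where they do the work, as an engineer would, in place of code of your own. Each camera call takes 0.05 s, during which the arm holds its last target. There are 200 camera calls.

TASK

Take the slim empty spray can from the drip tray and put it, nose down as it stands, into the sleeve of the can puncturer; press it down through the snug rubber seal until it is fully home. Only then push the puncturer's spring-loaded lever right down to its stop and keep it held there with the fingers so that the gas can vent: the job finishes while you are still holding the lever down, with your hand off the can. Leave the fat can and the other things on the bench as they stand.

Things in the scene. Friction and masses are not known exactly. Their poses are not given: they have to be found in the camera images.
- slim_can: The slim empty spray can (white with a grey band and steel rims, 53 mm diameter, 165 mm tall, about 90 g), standing upside down in the drip tray. Origin: centre of its nose (valve cup, 31 mm across), which is its lowest point; its z axis points up to the can's flat bottom end, which is uppermost. The nose widens to the full 53 mm over the first 19 mm.
- slim_can_end (a point): Centre of the slim can's flat bottom end (uppermost, 165 mm above its nose): the place to press on.
- fat_can: A fat spray can (also white with a grey band, 65 mm diameter, 157 mm tall), also upside down in the tray, about 120 mm from the slim one and on either side of it; too wide for the sleeve. Origin: centre of its nose, lowest point. To be left alone.
- tray: Shallow steel drip tray, 150 (x) by 280 (y) mm, rim 22 mm high, floor 3 mm thick, fixed on the bench. Origin: centre of its underside.
- puncturer: Can puncturer: upright round aluminium sleeve (84 mm outer diameter, open mouth 115 mm above the bench, bore 59 mm) on a dark steel plate bolted to the bench, 10 mm thick, reaching 60 mm either way in x, 65 mm in +y and 135 mm in -y. Origin: on the sleeve's axis at bench height; z up; its -y axis points out along the lever.
- seat (a point): Centre of the sleeve's inner floor, 28 mm above the bench: fully home, the can's nose stands on it and its end is 193 mm above the bench. A snug rubber ring in the bore, 39 mm above the seat, stops the slim can under its own weight about 17 to 24 mm short of home; pushing it on takes about 10 to 15 N, then the ring keeps it there.
- lever_pivot (a point): Centre of the lever's pivot (axis parallel to the puncturer's x), 60 mm out from the sleeve's axis and 68 mm above the bench.
- lever_grip (a point): Centre of the lever's rubber cross-bar grip (24 mm diameter, 80 mm long, parallel to the puncturer's x axis), 150 mm from the pivot at the end of a steel arm 22 mm wide and 10 mm thick. With the lever up it is about 196 mm from the sleeve's axis and 131 mm above the bench; at the stop about 209 mm and 55 mm.
- lever (a joint): Angle of the puncturer's lever, rad: 0 = up at rest (arm 25 degrees above level), 0.52 = down at its stop (about 5 degrees below level). A spring returns it; at the grip it takes about 5 N to start and 13 N at the stop.
- glue_bottle: Bystander: white bottle with a red cap, 44 mm diameter, 135 mm tall, loose. Origin: centre of its underside.
- screw_box: Bystander: cardboard box of screws, 75 x 110 x 60 mm, loose. Origin: centre of its underside.
- caster: Bystander: swivel caster lying on its 85 x 65 mm steel plate with the black wheel on top, 101 mm tall, loose. Origin: centre of its underside.

How it is judged:
On the way, in this order (a step that is already met when the one before it is completed fails the run):
1. the slim can is fully home in the sleeve, with the lever still up (z of slim_can in the frame of puncturer below 0.032 m and horizontal distance between slim_can and puncturer below 0.008 m and angle between slim_can's own z axis and vertical below 0.1 rad and value of joint lever below 0.15 rad), for 0.2 s.
2. the lever is pushed down to its stop (value of joint lever above 0.47 rad and z of slim_can in the frame of puncturer below 0.032 m), for 0.2 s.
At the end, for the whole second after the job is handed in: The slim can stands upright in the sleeve with its nose within 4 mm of the seat and nobody touching it, and the fingers hold the lever down within 0.05 rad of its stop with more than 6 N; fat can, bottle, box and caster within 30 mm of where they stood (all of step 2 and contact force between the fingers and puncturer above 6 N and horizontal distance between slim_can and puncturer below 0.008 m and angle between slim_can's own z axis and vertical below 0.1 rad and contact force between the fingers and slim_can below 0.3 N and distance of each of fat_can, glue_bottle, screw_box, caster from where it was at the start of the episode below 0.03 m and angle between fat_can's own z axis and vertical below 0.3 rad); the arm keeps its last pose, push and grip.
It fails at once if the lever is worked (beyond 0.2 rad) while the slim can is not home (value of joint lever above 0.2 rad and (z of slim_can in the frame of puncturer above 0.036 m or horizontal distance between slim_can and puncturer above 0.015 m)).
It fails at once if a bystander is knocked over or shoved aside (angle between any of fat_can, glue_bottle's own z axis and vertical above 0.5 rad or distance of any of fat_can, glue_bottle, screw_box, caster from where it was at the start of the episode above 0.04 m).
It also fails if it takes over 64 s, if anything falls off the work surface, if the arm or the gripper's body presses on something with over 40 N, if the wrist force passes 120 N, or if a joint passes its speed limit or range.

## Working session

There is one attempt and no reset: what is moved stays moved. The work goes in short steps, Python scripts to look and compute and a tool call to move; the robot and the scene stay as the last step left them, time stands still between calls to the robot, and variables do not carry over. Pictures are saved under pics/ and viewed, about 8 in all and at most 12, crops included, and the job is handed in when it is done.

Besides the shell and the picture viewer there is one more tool, called after "Emit:" by a JSON object that holds its "api" and its "payload". apply_moves: Moves the arm, as the interface text tells. Its arguments: {"type":"object","properties":{"rows":{"type":"array","items":{"type":"object","properties":{"dx":{"type":"number"},"dy":{"type":"number"},"dz":{"type":"number"},"wx":{"type":"number"},"wy":{"type":"number"},"wz":{"type":"number"}}}},"jaw":{"type":"number"},"force":{"type":"number"}},"required":["rows"]}

```bash
mkdir -p pics; cat > h.py <<'E'
import numpy as np, cv2
from bench import r
from scipy.spatial.transform import Rotation as R
def K(f):
    F=240/np.tan(np.radians(f["vfov"])/2); return np.array([[F,0,f["cx"]],[0,F,f["cy"]],[0,0,1.]])
def rot(a):
    a=np.array(a,float)
    return a if a.shape==(3,3) else (R.from_rotvec(a).as_matrix() if a.size==3 else R.from_quat(a).as_matrix())
def pose(f,s=None):
    if "eye" in f: return rot(f["attitude"]),np.array(f["eye"])
    T=np.eye(4);T[:3,:3]=rot(s["ee_rot"]);T[:3,3]=s["eef_pos"];T=T@np.array(f["hand_eye"]);return T[:3,:3],T[:3,3]
def ray(f,uv,s=None):
    p=cv2.undistortPoints(np.array([[uv]],float),K(f),np.array(f["dist_coeffs"]))[0,0]
    A,e=pose(f,s);d=A@np.array([p[0],p[1],1]);return e,d/np.linalg.norm(d)
def atz(f,uv,z,s=None):
    e,d=ray(f,uv,s);return e+d*(z-e[2])/d[2]
def proj(f,P,s=None):
    A,e=pose(f,s);q=(np.atleast_2d(P)-e)@A
    return cv2.projectPoints(q,np.zeros(3),np.zeros(3),K(f),np.array(f["dist_coeffs"]))[0][:,0]
def save(n,img): cv2.imwrite("pics/"+n,cv2.cvtColor(img,cv2.COLOR_RGB2BGR))
E
python3 - <<'E'
from h import *
print(r.state(),r.tips_ahead)
for c in("top","side"):
    f=r.grab_frame(c);save(c+"0.png",f["img"]);print(c,f["vfov"],f["eye"],f["attitude"],f["dist_coeffs"])
    for t in["slim_can","fat_can","tray","puncturer","lever_grip","glue_bottle","screw_box","caster"]:
        print(t,[(round(o["confidence"],2),o["bbox"]) for o in r.outline_of(t,c)[:3]])
E
```

```text
{'time_s': 0.0, 'qpos': array([-1.39151749e+00,  2.07411126e-01,  1.54296784e+00, -3.80248122e-05,
        1.39348891e+00, -1.50487243e-01]), 'qd': array([ 0.00039906, -0.00015116, -0.00203242, -0.00060322,  0.00075894,
        0.00142168]), 'effort': array([-1.26485582e-03, -3.83043802e+01, -2.91597122e+01, -2.80392096e-04,
        1.06563815e-02,  3.35303817e-06]), 'eef_pos': array([ 0.18605513, -0.54331614,  0.25212415]), 'ee_rot': array([-3.09673965e+00, -5.15288585e-01,  1.10142499e-04]), 'wrist_force': array([-0.10096672, -0.18505204, -0.13183819]), 'torque': array([-0.03674521, -0.01438084, -0.06538573]), 'opening': 0.08527625612682346} 0.022
top 42.86089941214763 [0.41925757 0.05151497 1.74061479] [-2.21100469  2.15919214 -0.11628094] [-0.13442328  0.          0.          0.          0.        ]
slim_can [(0.63, [427.2, 227.6, 26.6, 17.0])]
fat_can [(0.81, [380.9, 212.9, 29.0, 30.9])]
tray [(0.96, [357.1, 203.5, 108.5, 75.4])]
puncturer [(0.7, [198.2, 205.5, 91.7, 87.5]), (0.48, [357.8, 203.8, 110.1, 73.8])]
lever_grip [(0.51, [198.4, 203.8, 97.1, 84.8]), (0.5, [426.1, 222.7, 30.8, 25.8])]
glue_bottle [(0.82, [332.7, 174.9, 17.1, 21.0])]
screw_box [(0.91, [260.9, 173.5, 38.0, 31.0]), (0.33, [359.3, 203.8, 107.6, 74.6])]
caster [(0.91, [147.9, 229.3, 24.2, 37.2]), (0.49, [332.3, 175.6, 18.7, 21.9])]
side 43.76243324563058 [-0.28003784  1.00089197  1.00096983] [-0.88641572  2.36197738 -1.26438818] [-0.05149339  0.          0.          0.          0.        ]
slim_can [(0.88, [390.4, 188.6, 21.3, 55.1])]
fat_can [(0.83, [355.6, 203.8, 24.6, 52.8]), (0.3, [297.7, 220.4, 14.7, 45.3])]
tray [(0.94, [335.5, 226.4, 103.5, 51.4])]
puncturer [(0.88, [228.9, 274.0, 117.3, 82.8])]
lever_grip [(0.77, [280.0, 272.0, 62.9, 40.2])]
glue_bottle [(0.8, [299.5, 217.9, 11.1, 48.3])]
screw_box [(0.67, [242.5, 260.2, 43.9, 35.5])]
caster [(0.61, [188.5, 348.2, 43.3, 63.2]), (0.42, [228.8, 275.0, 115.7, 82.8])]
```

```bash
python3 - <<'E'
import cv2
a=cv2.imread("pics/top0.png")[140:310,120:500];b=cv2.imread("pics/side0.png")[170:430,170:460]
cv2.imwrite("pics/a.png",cv2.resize(a,None,fx=2.1,fy=2.1,interpolation=2));cv2.imwrite("pics/b.png",cv2.resize(b,None,fx=2.3,fy=2.3,interpolation=2))
E
```

```text
(no output)
```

View pics/a.png

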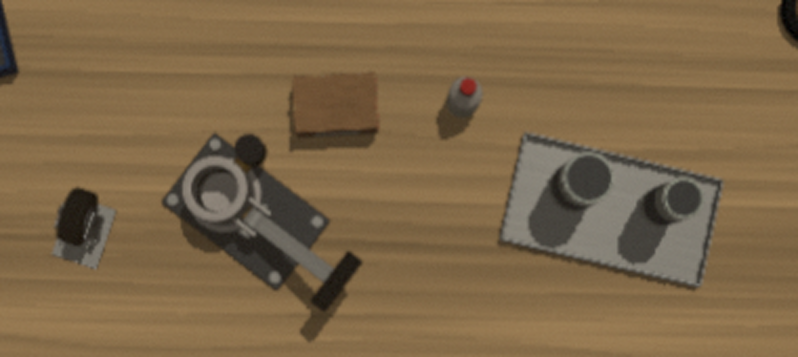

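View pics/b.png

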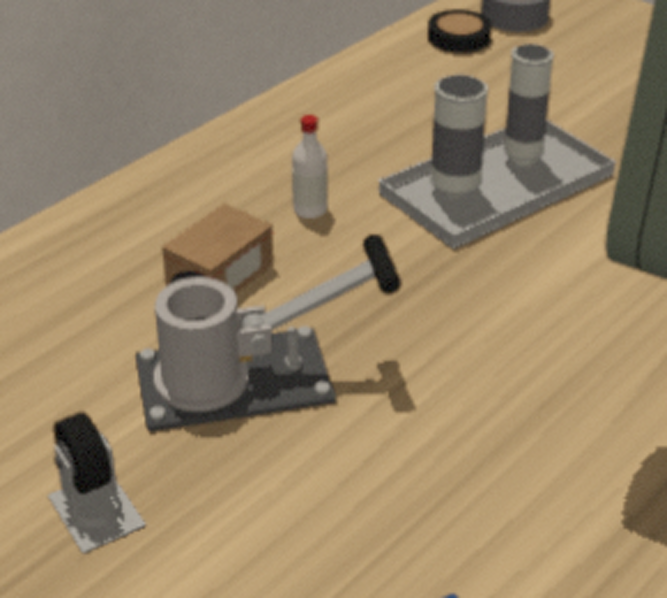

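The top view shows the slim can's end at about (444,235), the fat can's at (399,226), the sleeve mouth at (223,230) and the grip at (280,274). The lever points towards −x and −y. In the side view all bystanders stand clear of the puncturer.

```bash
python3 - <<'E'
from h import *
f=r.grab_frame("top");g=r.grab_frame("side")
for n,uv,z in [("slim",(444.3,235.2),.168),("fat",(399,226.2),.160),("mouth",(223.3,230),.115),("grip",(280,273.8),.131),("glue",(342.5,181),.135),("traycorner",(463,221),.022)]:
    print(n,atz(f,uv,z).round(4))
for n,uv,z in [("slim",(170+531/2.3,170+53/2.3),.168),("fat",(170+461/2.3,170+87/2.3),.160),("mouth",(170+198/2.3,170+299/2.3),.115),("grip",(170+381/2.3,170+263/2.3),.131)]:
    print(n,atz(g,uv,z).round(4))
S=r.state();print(rot(S["ee_rot"]).round(3)); w=r.grab_frame("wrist"); print(np.array(w["hand_eye"]).round(3),w["vfov"])
E
```

```text
slim [ 0.5528 -0.3106  0.168 ]
fat [ 0.5742 -0.1924  0.16  ]
mouth [0.5568 0.2707 0.115 ]
grip [0.4437 0.1154 0.131 ]
glue [ 0.6937 -0.0439  0.135 ]
traycorner [ 0.6073 -0.3985  0.022 ]
slim [ 0.5593 -0.3113  0.168 ]
fat [ 0.581  -0.1939  0.16  ]
mouth [0.5626 0.2699 0.115 ]
grip [0.4483 0.1146 0.131 ]
[[ 0.946  0.324  0.   ]
 [ 0.324 -0.946  0.   ]
 [ 0.    -0.    -1.   ]]
[[-0.    -0.955 -0.297  0.077]
 [ 1.    -0.     0.001  0.   ]
 [-0.001 -0.297  0.955 -0.122]
 [ 0.     0.     0.     1.   ]] 59.044608514916796
```

Emit:
{"api": "apply_moves", "payload": {"rows": [{"dx": 0.058, "dy": -0.0135, "wz": -10}, {"dx": 0.116, "dy": -0.027, "wz": -20}, {"dx": 0.174, "dy": -0.0405, "wz": -30}, {"dx": 0.232, "dy": -0.054, "wz": -40}, {"dx": 0.29, "dy": -0.068, "wz": -50}], "jaw": 0.085, "force": 80}}

```text
schema error: expected keys dx, dy, dz, wx, wy, wz
```

```bash
cat >> h.py <<'E'
def to(p):
    s=r.state();p=np.array(p);d=p-s["eef_pos"];M=rot(s["ee_rot"])
    print("pos",s["eef_pos"].round(4),"R",M.round(3).tolist(),"F",s["wrist_force"].round(1),"open",round(s["opening"],4),"t",s["time_s"],"tool shift",(M.T@d).round(4))
E
python3 -c "
from h import *
to([.556,-.311,.26])"
```

```text
pos [ 0.1862 -0.544   0.2533] R [[0.946, 0.324, 0.0], [0.324, -0.946, 0.0], [0.0, -0.0, -1.0]] F [-0.3  0.2  0.3] open 0.0852 t 1.05 tool shift [ 0.4253 -0.1007 -0.0067]
```

Emit:
{"api": "apply_moves", "payload": {"rows": [{"dx": 0.058, "dy": -0.0135, "dz": 0, "wx": 0, "wy": 0, "wz": -10}, {"dx": 0.116, "dy": -0.027, "dz": 0, "wx": 0, "wy": 0, "wz": -20}, {"dx": 0.174, "dy": -0.0405, "dz": 0, "wx": 0, "wy": 0, "wz": -30}, {"dx": 0.232, "dy": -0.054, "dz": 0, "wx": 0, "wy": 0, "wz": -40}, {"dx": 0.29, "dy": -0.068, "dz": 0, "wx": 0, "wy": 0, "wz": -50}], "jaw": 0.085, "force": 80}}

```text
time_s: 1.68
eef_pos: [0.4401, -0.3847, 0.2535]
ee_rot: [2.585, 1.784, -0.0]
wrist_force: [0.5, 0.3, 0.7]
opening: 0.0854
```

```bash
python3 -c "
from h import *
to([.556,-.311,.26])"
```

```text
pos [ 0.4401 -0.3847  0.2535] R [[0.355, 0.935, 0.0], [0.935, -0.355, -0.001], [-0.0, 0.001, -1.0]] F [0.5 0.3 0.7] open 0.0854 t 1.675 tool shift [ 0.11    0.0822 -0.0065]
```

Emit:
{"api": "apply_moves", "payload": {"rows": [{"dx": 0.036, "dy": 0.027, "dz": 0, "wx": 0, "wy": 0, "wz": 0}, {"dx": 0.072, "dy": 0.055, "dz": 0, "wx": 0, "wy": 0, "wz": 0}, {"dx": 0.111, "dy": 0.084, "dz": -0.006, "wx": 0, "wy": 0, "wz": 0}, {"dx": 0.111, "dy": 0.084, "dz": -0.006, "wx": 0, "wy": 0, "wz": 0}, {"dx": 0.111, "dy": 0.084, "dz": -0.006, "wx": 0, "wy": 0, "wz": 0}]}}

```text
time_s: 2.3
eef_pos: [0.5566, -0.3124, 0.259]
ee_rot: [-2.59, -1.778, 0.001]
wrist_force: [0.2, 0.5, -0.2]
opening: 0.0848
```

```bash
python3 - <<'E'
from h import *
s=r.state();f=r.grab_frame("wrist");im=f["img"].copy()
for t in("slim_can","fat_can"):
    for o in r.outline_of(t,"wrist")[:1]:
        print(t,o["confidence"],o["bbox"])
for x,y,c in((.556,-.311,(255,0,0)),):
    a=np.linspace(0,6.28,60);P=np.c_[x+.0265*np.cos(a),y+.0265*np.sin(a),0*a+.168]
    cv2.polylines(im,[proj(f,P,s).astype(np.int32)],True,c,1)
save("w1.png",im);to([.556,-.311,.26])
E
```

```text
slim_can 0.73 [275.3, 162.2, 97.0, 127.5]
fat_can 0.56 [215.7, 1.2, 135.7, 84.0]
pos [ 0.5558 -0.3132  0.259 ] R [[0.362, 0.932, -0.001], [0.932, -0.362, 0.0], [-0.0, -0.001, -1.0]] F [-0.1 -0.   0.2] open 0.0851 t 2.45 tool shift [ 0.0021 -0.0007 -0.001 ]
```

View pics/w1.png

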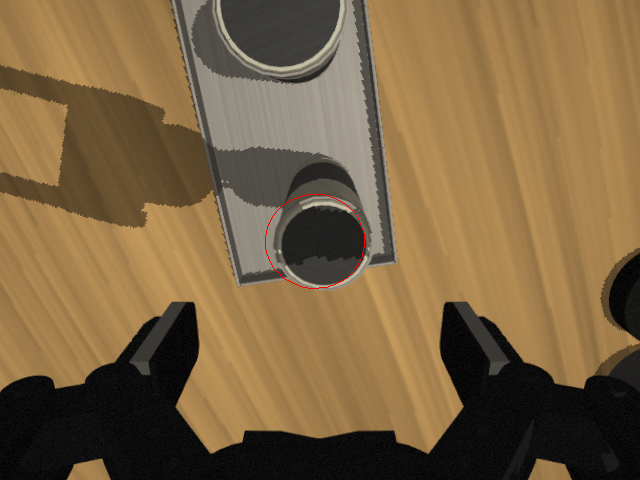

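The wrist view shows the slim can's end rim centred near (323,243), about 8 px right of my predicted circle. The fat can is at the top of the picture and clear of the jaws.

```bash
python3 - <<'E'
from h import *
s=r.state();f=r.grab_frame("wrist")
c=atz(f,(323,243),.168,s);print(c);to([c[0],c[1],.131])
E
```

```text
[ 0.55920371 -0.31331279  0.168     ]
pos [ 0.5559 -0.3133  0.2591] R [[0.362, 0.932, -0.0], [0.932, -0.362, 0.0], [-0.0, -0.0, -1.0]] F [ 0.4  0.4 -0.3] open 0.0854 t 2.5 tool shift [0.0012 0.0031 0.1281]
```

Emit:
{"api": "apply_moves", "payload": {"rows": [{"dx": 0.001, "dy": 0.003, "dz": 0.03, "wx": 0, "wy": 0, "wz": 0}, {"dx": 0.001, "dy": 0.003, "dz": 0.06, "wx": 0, "wy": 0, "wz": 0}, {"dx": 0.001, "dy": 0.003, "dz": 0.095, "wx": 0, "wy": 0, "wz": 0}, {"dx": 0.001, "dy": 0.003, "dz": 0.128, "wx": 0, "wy": 0, "wz": 0}, {"dx": 0.001, "dy": 0.003, "dz": 0.128, "wx": 0, "wy": 0, "wz": 0}]}}

```text
time_s: 3.12
eef_pos: [0.5571, -0.3116, 0.1277]
ee_rot: [-2.586, -1.771, 0.004]
wrist_force: [-0.1, 0.2, -0.0]
opening: 0.0848
```

Emit:
{"api": "apply_moves", "payload": {"rows": [{"dx": 0, "dy": 0, "dz": 0, "wx": 0, "wy": 0, "wz": 0}, {"dx": 0, "dy": 0, "dz": 0, "wx": 0, "wy": 0, "wz": 0}, {"dx": 0, "dy": 0, "dz": 0, "wx": 0, "wy": 0, "wz": 0}, {"dx": 0, "dy": 0, "dz": 0, "wx": 0, "wy": 0, "wz": 0}, {"dx": 0, "dy": 0, "dz": 0, "wx": 0, "wy": 0, "wz": 0}], "jaw": 0.03, "force": 80}}

```text
time_s: 3.75
eef_pos: [0.5612, -0.3137, 0.1342]
ee_rot: [2.587, 1.775, 0.002]
wrist_force: [-1.2, -0.0, 7.3]
opening: 0.0517
```

```bash
python3 - <<'E'
from h import *
to([.556,.27,.25])
f=r.grab_frame("side");g=r.grab_frame("top")
o=r.outline_of("slim_can","side")[:1];print([(x["bbox"],x["confidence"]) for x in o])
E
```

```text
pos [ 0.5612 -0.3137  0.1342] R [[0.36, 0.933, 0.003], [0.933, -0.36, -0.003], [-0.002, 0.004, -1.0]] F [-1.2 -0.   7.3] open 0.0517 t 3.75 tool shift [ 0.5425 -0.2145 -0.1175]
[([389.1, 187.6, 18.9, 55.3], 0.69)]
```

Emit:
{"api": "apply_moves", "payload": {"rows": [{"dx": 0, "dy": 0, "dz": -0.03, "wx": 0, "wy": 0, "wz": 0}, {"dx": 0, "dy": 0, "dz": -0.08, "wx": 0, "wy": 0, "wz": 0}, {"dx": 0, "dy": 0, "dz": -0.14, "wx": 0, "wy": 0, "wz": 0}, {"dx": 0, "dy": 0, "dz": -0.2, "wx": 0, "wy": 0, "wz": 0}, {"dx": 0, "dy": 0, "dz": -0.2, "wx": 0, "wy": 0, "wz": 0}]}}

```text
time_s: 4.53
eef_pos: [0.5628, -0.3144, 0.3404]
ee_rot: [2.578, 1.769, 0.008]
wrist_force: [0.1, -0.3, -0.4]
opening: 0.0516
```

```bash
python3 - <<'E'
from h import *
f=r.grab_frame("side");o=r.outline_of("slim_can","side")[:1];print([(x["bbox"],x["confidence"]) for x in o])
to([.560,.270,.33])
E
```

```text
[([396.3, 122.2, 19.7, 60.1], 0.65)]
pos [ 0.5603 -0.3127  0.3326] R [[0.36, 0.933, 0.002], [0.933, -0.36, -0.002], [-0.001, 0.003, -1.0]] F [-0.1  0.9 -1.6] open 0.0512 t 4.625 tool shift [ 0.5435 -0.21    0.0017]
```

Emit:
{"api": "apply_moves", "payload": {"rows": [{"dx": 0.04, "dy": -0.0155, "dz": 0, "wx": 0, "wy": 0, "wz": 0}, {"dx": 0.095, "dy": -0.037, "dz": 0, "wx": 0, "wy": 0, "wz": 0}, {"dx": 0.15, "dy": -0.058, "dz": 0, "wx": 0, "wy": 0, "wz": 0}, {"dx": 0.205, "dy": -0.079, "dz": 0, "wx": 0, "wy": 0, "wz": 0}, {"dx": 0.26, "dy": -0.1, "dz": 0, "wx": 0, "wy": 0, "wz": 0}]}}

```text
time_s: 5.25
eef_pos: [0.5589, -0.0319, 0.3283]
ee_rot: [-2.588, -1.775, 0.005]
wrist_force: [0.2, -0.1, -0.9]
opening: 0.0516
```

Emit:
{"api": "apply_moves", "payload": {"rows": [{"dx": 0.055, "dy": -0.0215, "dz": 0, "wx": 0, "wy": 0, "wz": 0}, {"dx": 0.11, "dy": -0.043, "dz": 0, "wx": 0, "wy": 0, "wz": 0}, {"dx": 0.165, "dy": -0.064, "dz": 0, "wx": 0, "wy": 0, "wz": 0}, {"dx": 0.2, "dy": -0.077, "dz": 0, "wx": 0, "wy": 0, "wz": 0}, {"dx": 0.2, "dy": -0.077, "dz": 0, "wx": 0, "wy": 0, "wz": 0}]}}

```text
time_s: 5.88
eef_pos: [0.5588, 0.1828, 0.3282]
ee_rot: [-2.584, -1.782, 0.007]
wrist_force: [0.2, -0.4, -1.8]
opening: 0.052
```

```bash
python3 - <<'E'
from h import *
s=r.state();f=r.grab_frame("wrist")
im=f["img"].copy()
a=np.linspace(0,6.28,60)
for rr,z in((.0295,.115),(.042,.115)):
    P=np.c_[.560+rr*np.cos(a),.270+rr*np.sin(a),0*a+z];cv2.polylines(im,[proj(f,P,s).astype(np.int32)],True,(255,0,0),1)
save("w2.png",im);to([.560,.270,.33])
E
```

```text
pos [0.5592 0.1811 0.3285] R [[0.358, 0.934, -0.005], [0.934, -0.358, -0.001], [-0.003, -0.004, -1.0]] F [ 0.6  0.2 -1.2] open 0.0514 t 5.925 tool shift [ 0.0833 -0.031  -0.0017]
```

View pics/w2.png

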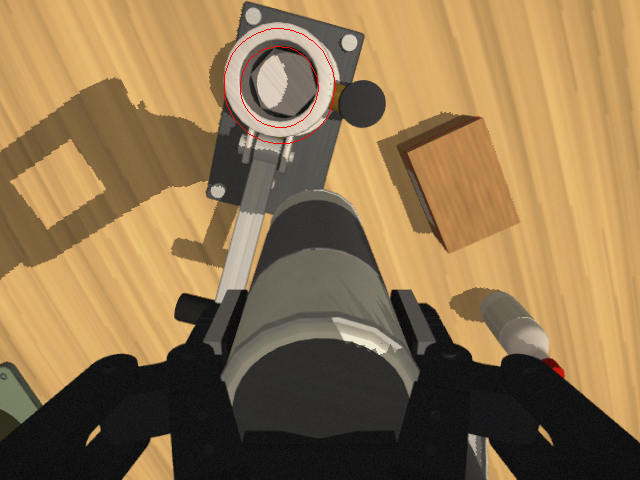

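The wrist view shows the can held nose down between the pads. The sleeve ring is centred near (279,80), about 5 px above my predicted circle, and the lever runs down-left from it. I'll fit the ring numerically and overlay a model of the can in the hand.

```bash
python3 - <<'E'
from h import *
from scipy.optimize import minimize
s=r.state();f=r.grab_frame("wrist");g=cv2.GaussianBlur(cv2.cvtColor(f["img"],cv2.COLOR_RGB2GRAY),(0,0),1).astype(np.float32)
M=rot(s["ee_rot"]);t=np.array(s["eef_pos"]);a=np.linspace(0,2*np.pi,90)
def samp(c,rr):
    P=np.c_[c[0]+rr*np.cos(a),c[1]+rr*np.sin(a),0*a+.115];q=proj(f,P,s).astype(np.float32)
    return cv2.remap(g,q[:,:1].copy(),q[:,1:].copy(),1)[:,0]
best=max((float(np.clip(samp((x,y),.0315)-samp((x,y),.0275),-40,40).mean()+np.clip(samp((x,y),.0402)-samp((x,y),.0438),-40,40).mean()),x,y) for x in np.arange(.55,.572,.001) for y in np.arange(.262,.282,.001))
print("sleeve",best)
im=f["img"].copy()
for c,rr in((best[1:],.0295),(best[1:],.042)):
    P=np.c_[c[0]+rr*np.cos(a),c[1]+rr*np.sin(a),0*a+.115];cv2.polylines(im,[proj(f,P,s).astype(np.int32)],True,(255,0,0),1)
for h,rr in((0,.0155),(.019,.0265),(.165,.0265)):
    L=np.c_[rr*np.cos(a),rr*np.sin(a),0*a+.128-h]
    cv2.polylines(im,[proj(f,L@M.T+t,s).astype(np.int32)],True,(0,0,255),1)
save("w3.png",im)
E
```

```text
sleeve (77.06578063964844, np.float64(0.5630000000000001), np.float64(0.274))
```

View pics/w3.png

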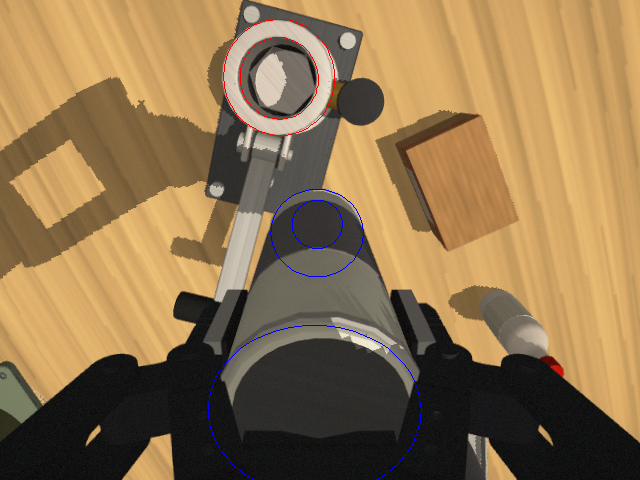

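The fitted ring matches the sleeve mouth (centre (279,77)). The blue can model matches the held can, with the nose at (317,225), so the can is centred at the TCP. Next I line up over the sleeve.

Emit:
{"api": "apply_moves", "payload": {"rows": [{"dx": 0.03, "dy": -0.01, "dz": 0, "wx": 0, "wy": 0, "wz": 0}, {"dx": 0.06, "dy": -0.02, "dz": 0, "wx": 0, "wy": 0, "wz": 0}, {"dx": 0.088, "dy": -0.03, "dz": 0, "wx": 0, "wy": 0, "wz": 0}, {"dx": 0.088, "dy": -0.03, "dz": 0, "wx": 0, "wy": 0, "wz": 0}, {"dx": 0.088, "dy": -0.03, "dz": 0, "wx": 0, "wy": 0, "wz": 0}]}}

```text
time_s: 6.6
eef_pos: [0.5644, 0.2715, 0.3305]
ee_rot: [2.592, 1.775, -0.003]
wrist_force: [-0.3, 0.0, -0.9]
opening: 0.0516
```

```bash
python3 - <<'E'
from h import *
for i in range(3): to([.563,.274,.20]); r.grab_frame("side")
E
```

```text
pos [0.5644 0.2715 0.3305] R [[0.362, 0.932, -0.001], [0.932, -0.362, -0.001], [-0.002, -0.001, -1.0]] F [-0.3  0.  -0.9] open 0.0516 t 6.6 tool shift [ 0.0021 -0.0021  0.1305]
pos [0.5644 0.2714 0.3308] R [[0.362, 0.932, -0.001], [0.932, -0.362, -0.001], [-0.001, -0.0, -1.0]] F [ 0.5  0.1 -1.4] open 0.0515 t 6.65 tool shift [ 0.0021 -0.0022  0.1307]
pos [0.5645 0.2715 0.331 ] R [[0.362, 0.932, -0.001], [0.932, -0.362, -0.001], [-0.001, -0.0, -1.0]] F [ 0.4 -0.1 -0.5] open 0.0516 t 6.7 tool shift [ 0.0019 -0.0022  0.131 ]
```

Emit:
{"api": "apply_moves", "payload": {"rows": [{"dx": 0.002, "dy": -0.002, "dz": 0.02, "wx": 0, "wy": 0, "wz": 0}, {"dx": 0.002, "dy": -0.002, "dz": 0.05, "wx": 0, "wy": 0, "wz": 0}, {"dx": 0.002, "dy": -0.002, "dz": 0.08, "wx": 0, "wy": 0, "wz": 0}, {"dx": 0.002, "dy": -0.002, "dz": 0.105, "wx": 0, "wy": 0, "wz": 0}, {"dx": 0.002, "dy": -0.002, "dz": 0.125, "wx": 0, "wy": 0, "wz": 0}]}}

```text
time_s: 7.38
eef_pos: [0.563, 0.2748, 0.2051]
ee_rot: [-2.592, -1.776, 0.001]
wrist_force: [-0.8, 0.2, -1.7]
opening: 0.0517
```

```bash
python3 - <<'E'
from h import *
to([.563,.274,.157])
f=r.grab_frame("side");cv2.imwrite("pics/s3.png",cv2.resize(cv2.cvtColor(f["img"],4)[120:380,170:430],None,fx=2.3,fy=2.3))
E
```

```text
pos [0.563  0.2748 0.2051] R [[0.361, 0.933, -0.001], [0.933, -0.361, -0.0], [-0.001, -0.001, -1.0]] F [-0.8  0.2 -1.7] open 0.0517 t 7.375 tool shift [-0.0007  0.0003  0.0481]
```

View pics/s3.png

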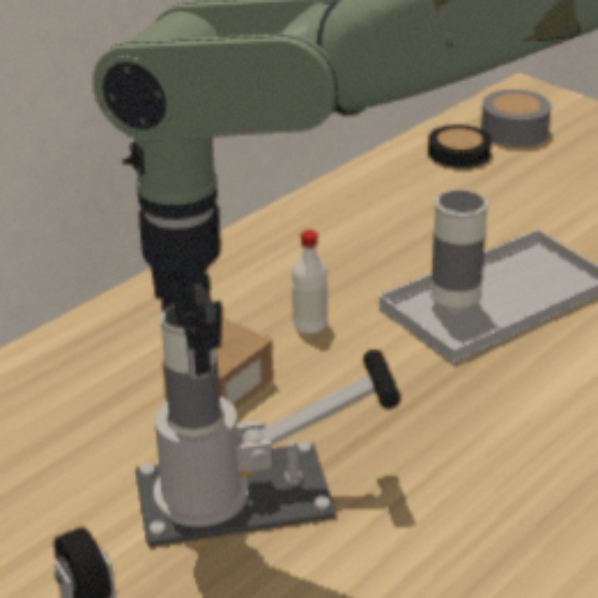

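The can is in the sleeve (mouth at crop (198,410)), with the lever up and no side force. Next I press it through the seal.

Emit:
{"api": "apply_moves", "payload": {"rows": [{"dx": 0, "dy": 0, "dz": 0.012, "wx": 0, "wy": 0, "wz": 0}, {"dx": 0, "dy": 0, "dz": 0.022, "wx": 0, "wy": 0, "wz": 0}, {"dx": 0, "dy": 0, "dz": 0.032, "wx": 0, "wy": 0, "wz": 0}, {"dx": 0, "dy": 0, "dz": 0.04, "wx": 0, "wy": 0, "wz": 0}, {"dx": 0, "dy": 0, "dz": 0.044, "wx": 0, "wy": 0, "wz": 0}]}}

```text
time_s: 8.05
eef_pos: [0.5632, 0.276, 0.1649]
ee_rot: [2.59, 1.777, 0.001]
wrist_force: [-5.2, -1.5, 10.5]
opening: 0.0514
```

Emit:
{"api": "apply_moves", "payload": {"rows": [{"dx": 0, "dy": 0, "dz": 0.002, "wx": 0, "wy": 0, "wz": 0}, {"dx": 0, "dy": 0, "dz": 0.004, "wx": 0, "wy": 0, "wz": 0}, {"dx": 0, "dy": 0, "dz": 0.006, "wx": 0, "wy": 0, "wz": 0}, {"dx": 0, "dy": 0, "dz": 0.008, "wx": 0, "wy": 0, "wz": 0}, {"dx": 0, "dy": 0, "dz": 0.01, "wx": 0, "wy": 0, "wz": 0}]}}

```text
time_s: 8.68
eef_pos: [0.5634, 0.2765, 0.1591]
ee_rot: [-2.59, -1.778, -0.002]
wrist_force: [-12.9, -4.6, 32.3]
opening: 0.0516
```

Emit:
{"api": "apply_moves", "payload": {"rows": [{"dx": 0, "dy": 0, "dz": -0.004, "wx": 0, "wy": 0, "wz": 0}, {"dx": 0, "dy": 0, "dz": -0.004, "wx": 0, "wy": 0, "wz": 0}, {"dx": 0, "dy": 0, "dz": -0.004, "wx": 0, "wy": 0, "wz": 0}, {"dx": 0, "dy": 0, "dz": -0.004, "wx": 0, "wy": 0, "wz": 0}, {"dx": 0, "dy": 0, "dz": -0.004, "wx": 0, "wy": 0, "wz": 0}], "jaw": 0.085}}

```text
time_s: 9.3
eef_pos: [0.563, 0.2757, 0.1557]
ee_rot: [-2.591, -1.777, 0.001]
wrist_force: [-0.5, 0.3, 0.4]
opening: 0.085
```

Emit:
{"api": "apply_moves", "payload": {"rows": [{"dx": 0, "dy": 0, "dz": -0.01, "wx": 0, "wy": 0, "wz": 0}, {"dx": 0, "dy": 0, "dz": -0.03, "wx": 0, "wy": 0, "wz": 0}, {"dx": 0, "dy": 0, "dz": -0.06, "wx": 0, "wy": 0, "wz": 0}, {"dx": 0, "dy": 0, "dz": -0.09, "wx": 0, "wy": 0, "wz": 0}, {"dx": 0, "dy": 0, "dz": -0.12, "wx": 0, "wy": 0, "wz": 0}]}}

```text
time_s: 9.93
eef_pos: [0.5635, 0.2759, 0.2795]
ee_rot: [2.59, 1.777, 0.004]
wrist_force: [0.7, -0.6, -0.3]
opening: 0.085
```

```bash
python3 - <<'E'
from h import *
r.grab_frame("top")
to([.563,.274,.225]);s=r.state();f=r.grab_frame("wrist");im=f["img"].copy();a=np.linspace(0,6.28,60)
for z,rr,c in((.193,.0265,(255,0,0)),(.203,.0265,(0,0,255)),(.115,.042,(255,0,0))):
    P=np.c_[.563+rr*np.cos(a),.274+rr*np.sin(a),0*a+z];cv2.polylines(im,[proj(f,P,s).astype(np.int32)],True,c,1)
g=r.grab_frame("side");jm=g["img"].copy()
for z,rr,c in((.193,.0265,(255,0,0)),(.115,.042,(255,0,0)),(.203,.0265,(0,0,255))):
    P=np.c_[.563+rr*np.cos(a),.274+rr*np.sin(a),0*a+z];cv2.polylines(jm,[proj(g,P).astype(np.int32)],True,c,1)
jm=cv2.resize(jm[180:380,200:380],None,fx=2.4,fy=2.4,interpolation=2)
im=im[:,150:510];save("c4.png",np.hstack([im,jm[:480]]))
E
```

```text
pos [0.5657 0.2767 0.285 ] R [[0.36, 0.933, 0.011], [0.933, -0.36, 0.004], [0.007, 0.009, -1.0]] F [1.2 0.2 3.3] open 0.0851 t 9.975 tool shift [-0.0039 -0.0021  0.0599]
```

View pics/c4.png

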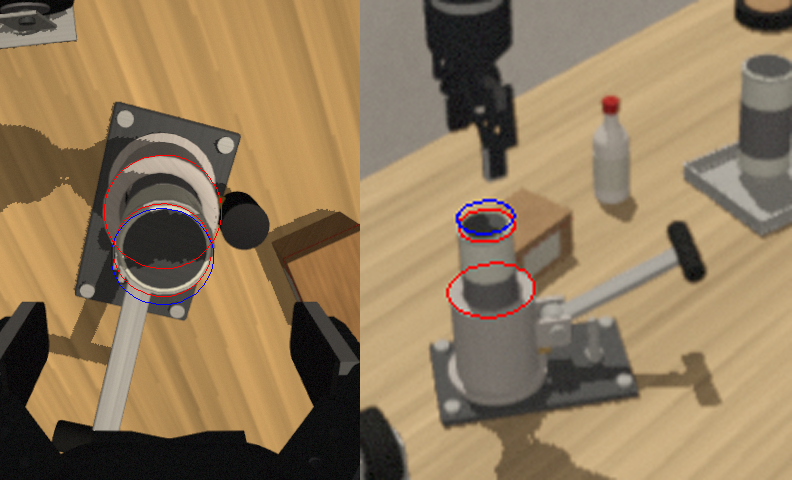

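The side view shows the can's end on or very near the 193 mm ring, so it is about home, with the lever still up. I'll press on the end with closed fingers to make sure.

Emit:
{"api": "apply_moves", "payload": {"rows": [{"dx": 0, "dy": 0, "dz": 0, "wx": 0, "wy": 0, "wz": 0}, {"dx": 0, "dy": 0, "dz": 0, "wx": 0, "wy": 0, "wz": 0}, {"dx": 0, "dy": 0, "dz": 0.015, "wx": 0, "wy": 0, "wz": 0}, {"dx": 0, "dy": 0, "dz": 0.035, "wx": 0, "wy": 0, "wz": 0}, {"dx": 0, "dy": 0, "dz": 0.05, "wx": 0, "wy": 0, "wz": 0}], "jaw": 0.0}}

```text
time_s: 10.7
eef_pos: [0.5619, 0.2754, 0.2231]
ee_rot: [-2.59, -1.776, 0.006]
wrist_force: [-0.3, -0.4, -0.5]
opening: 0.0002
```

Emit:
{"api": "apply_moves", "payload": {"rows": [{"dx": 0, "dy": 0, "dz": 0.004, "wx": 0, "wy": 0, "wz": 0}, {"dx": 0, "dy": 0, "dz": 0.008, "wx": 0, "wy": 0, "wz": 0}, {"dx": 0, "dy": 0, "dz": 0.012, "wx": 0, "wy": 0, "wz": 0}, {"dx": 0, "dy": 0, "dz": 0.015, "wx": 0, "wy": 0, "wz": 0}, {"dx": 0, "dy": 0, "dz": 0.018, "wx": 0, "wy": 0, "wz": 0}]}}

```text
time_s: 11.32
eef_pos: [0.565, 0.2765, 0.2152]
ee_rot: [2.589, 1.776, 0.01]
wrist_force: [-8.3, -2.9, 28.0]
opening: 0.0002
```

The end reads 0.2152 − 0.022 = 0.193 m under 28 N, so the can is fully home. On to the lever.

Emit:
{"api": "apply_moves", "payload": {"rows": [{"dx": 0, "dy": 0, "dz": -0.05, "wx": 0, "wy": 0, "wz": 0}, {"dx": -0.05, "dy": -0.013, "dz": -0.05, "wx": 0, "wy": 0, "wz": 5}, {"dx": -0.1, "dy": -0.026, "dz": -0.05, "wx": 0, "wy": 0, "wz": 10}, {"dx": -0.15, "dy": -0.04, "dz": -0.04, "wx": 0, "wy": 0, "wz": 15}, {"dx": -0.1925, "dy": -0.052, "dz": -0.02, "wx": 0, "wy": 0, "wz": 15}]}}

```text
time_s: 11.95
eef_pos: [0.4454, 0.1138, 0.2297]
ee_rot: [2.799, 1.422, 0.007]
wrist_force: [0.1, -0.1, -0.3]
opening: -0.0002
```

Emit:
{"api": "apply_moves", "payload": {"rows": [{"dx": 0, "dy": 0, "dz": 0, "wx": 0, "wy": 0, "wz": 0}, {"dx": 0, "dy": 0, "dz": 0, "wx": 0, "wy": 0, "wz": 0}, {"dx": 0, "dy": 0, "dz": 0, "wx": 0, "wy": 0, "wz": 0}, {"dx": 0, "dy": 0, "dz": 0, "wx": 0, "wy": 0, "wz": 0}, {"dx": 0, "dy": 0, "dz": 0, "wx": 0, "wy": 0, "wz": 0}]}}

```text
time_s: 12.58
eef_pos: [0.4458, 0.1153, 0.2285]
ee_rot: [2.8, 1.425, 0.001]
wrist_force: [0.3, -0.5, 0.5]
opening: -0.0004
```

```bash
python3 - <<'E'
from h import *
to([.4474,.1156,.165])
u=np.array([-.59,-.808]);b=np.array([.808,-.59]);c=np.array([.563,.274]);a=np.linspace(0,6.28,60)
def draw(f,s=None):
    im=f["img"].copy()
    for z,rr in((.193,.0265),(.115,.042)):
        P=np.c_[.563+rr*np.cos(a),.274+rr*np.sin(a),0*a+z];cv2.polylines(im,[proj(f,P,s).astype(np.int32)],True,(255,0,0),1)
    P=np.array([[*(c+u*(.196+i)+b*j),.131] for i,j in((-.012,-.04),(-.012,.04),(.012,.04),(.012,-.04))])
    cv2.polylines(im,[proj(f,P,s).astype(np.int32)],True,(0,0,255),1)
    return im
s=r.state();f=r.grab_frame("wrist");w=draw(f,s);g=draw(r.grab_frame("side"))
save("c5.png",np.hstack([cv2.resize(w,(480,360)),cv2.resize(g[210:360,210:340],(312,360),interpolation=2)]))
E
```

```text
pos [0.4458 0.1153 0.2285] R [[0.589, 0.808, 0.0], [0.808, -0.589, 0.0], [0.0, 0.0, -1.0]] F [ 0.3 -0.5  0.5] open -0.0004 t 12.575 tool shift [0.0012 0.0011 0.0635]
```

View pics/c5.png

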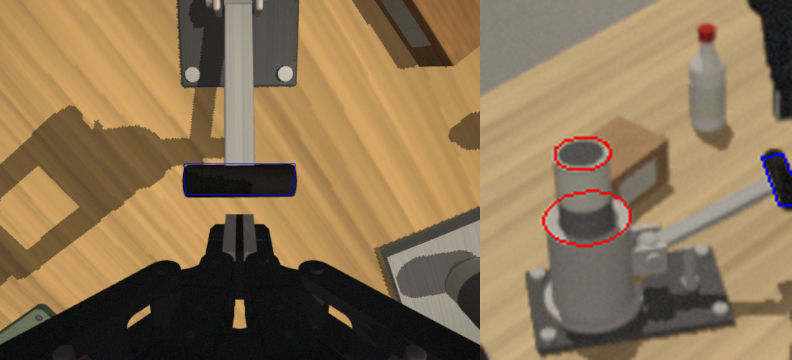

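The blue grip model matches the bar exactly in the wrist view (at (240,180)), the closed fingers are lined up with it, and the can sits on its 193 mm ring. I push down along the lever's arc.

Emit:
{"api": "apply_moves", "payload": {"rows": [{"dx": 0.001, "dy": 0, "dz": 0.03, "wx": 0, "wy": 0, "wz": 0}, {"dx": 0.001, "dy": 0, "dz": 0.055, "wx": 0, "wy": 0, "wz": 0}, {"dx": -0.001, "dy": 0, "dz": 0.07, "wx": 0, "wy": 0, "wz": 0}, {"dx": -0.006, "dy": 0, "dz": 0.085, "wx": 0, "wy": 0, "wz": 0}, {"dx": -0.01, "dy": 0, "dz": 0.1, "wx": 0, "wy": 0, "wz": 0}]}}

```text
time_s: 13.3
eef_pos: [0.4387, 0.1057, 0.1288]
ee_rot: [2.799, 1.424, -0.005]
wrist_force: [-5.1, -3.9, 9.8]
opening: -0.0004
```

Emit:
{"api": "apply_moves", "payload": {"rows": [{"dx": -0.001, "dy": 0, "dz": 0.012, "wx": 0, "wy": 0, "wz": 0}, {"dx": -0.002, "dy": 0, "dz": 0.024, "wx": 0, "wy": 0, "wz": 0}, {"dx": -0.002, "dy": 0, "dz": 0.036, "wx": 0, "wy": 0, "wz": 0}, {"dx": -0.002, "dy": 0, "dz": 0.044, "wx": 0, "wy": 0, "wz": 0}, {"dx": -0.002, "dy": 0, "dz": 0.05, "wx": 0, "wy": 0, "wz": 0}]}}

```text
time_s: 13.92
eef_pos: [0.4382, 0.1035, 0.086]
ee_rot: [2.798, 1.426, -0.013]
wrist_force: [-36.5, -9.8, 95.9]
opening: 0.0
```

Emit:
{"api": "apply_moves", "payload": {"rows": [{"dx": 0, "dy": 0, "dz": 0.001, "wx": 0, "wy": 0, "wz": 0}, {"dx": 0, "dy": 0, "dz": 0.002, "wx": 0, "wy": 0, "wz": 0}, {"dx": 0, "dy": 0, "dz": 0.002, "wx": 0, "wy": 0, "wz": 0}, {"dx": 0, "dy": 0, "dz": 0.002, "wx": 0, "wy": 0, "wz": 0}, {"dx": 0, "dy": 0, "dz": 0.002, "wx": 0, "wy": 0, "wz": 0}]}}

```text
time_s: 14.55
eef_pos: [0.4382, 0.1035, 0.0863]
ee_rot: [2.796, 1.427, -0.012]
wrist_force: [-35.2, -9.8, 85.1]
opening: 0.0004
```

```bash
python3 - <<'E'
from h import *
to([.4397,.105,.089]);a=np.linspace(0,6.28,60)
g=r.grab_frame("side");im=g["img"].copy()
for z,rr in((.193,.0265),(.115,.042)):
    P=np.c_[.563+rr*np.cos(a),.274+rr*np.sin(a),0*a+z];cv2.polylines(im,[proj(g,P).astype(np.int32)],True,(255,0,0),1)
save("s6.png",cv2.resize(im[180:430,170:430],None,fx=2.3,fy=2.3,interpolation=2));r.grab_frame("top");to([.4397,.105,.089])
E
```

```text
pos [0.4382 0.1035 0.0863] R [[0.587, 0.81, -0.006], [0.81, -0.587, -0.005], [-0.008, -0.001, -1.0]] F [-35.2  -9.8  85.1] open 0.0004 t 14.55 tool shift [ 0.0021  0.0003 -0.0027]
pos [0.4382 0.1035 0.0863] R [[0.587, 0.81, -0.005], [0.81, -0.587, -0.005], [-0.008, -0.001, -1.0]] F [-34.6  -9.5  85. ] open -0.0002 t 14.65 tool shift [ 0.0021  0.0003 -0.0027]
```

View pics/s6.png

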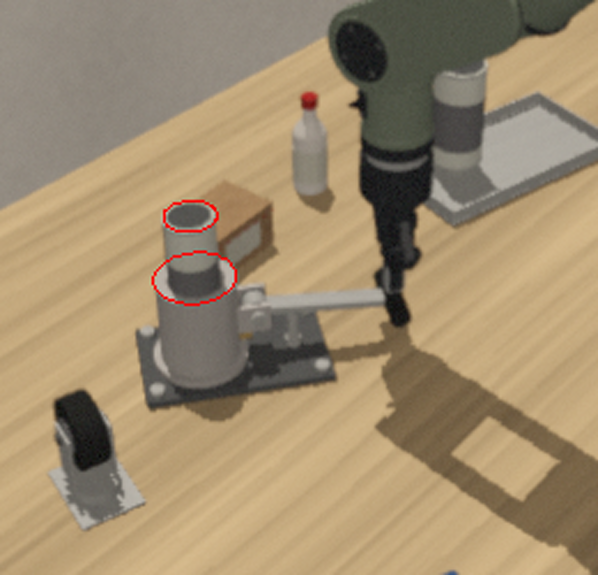

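The lever is level, at its stop, and the can is still home. At 85 N the push is harder than needed, so I ease off.

Emit:
{"api": "apply_moves", "payload": {"rows": [{"dx": 0, "dy": 0, "dz": -0.002, "wx": 0, "wy": 0, "wz": 0}, {"dx": 0, "dy": 0, "dz": -0.004, "wx": 0, "wy": 0, "wz": 0}, {"dx": 0, "dy": 0, "dz": -0.006, "wx": 0, "wy": 0, "wz": 0}, {"dx": 0, "dy": 0, "dz": -0.006, "wx": 0, "wy": 0, "wz": 0}, {"dx": 0, "dy": 0, "dz": -0.006, "wx": 0, "wy": 0, "wz": 0}]}}

```text
time_s: 15.28
eef_pos: [0.4379, 0.1035, 0.0878]
ee_rot: [2.797, 1.426, -0.008]
wrist_force: [-19.7, -7.9, 47.1]
opening: 0.0
```

```bash
python3 - <<'E'
from h import *
r.grab_frame("side")
for t in("slim_can","fat_can","glue_bottle","screw_box","caster"): print(t,[(round(o["confidence"],2),o["bbox"]) for o in r.outline_of(t,"side")[:1]])
to([.4397,.105,.089]); print(r.sign_off())
E
```

```text
slim_can [(0.83, [238.3, 265.6, 26.8, 46.6])]
fat_can [(0.73, [359.6, 205.9, 22.9, 48.8])]
glue_bottle [(0.93, [299.7, 218.7, 14.6, 46.2])]
screw_box [(0.87, [256.5, 258.0, 31.6, 40.6])]
caster [(0.58, [190.5, 348.0, 40.3, 63.9])]
pos [0.4379 0.1035 0.0878] R [[0.588, 0.809, -0.004], [0.809, -0.588, -0.005], [-0.006, -0.0, -1.0]] F [-20.2  -7.4  46.9] open -0.0001 t 15.575 tool shift [ 0.0022  0.0005 -0.0012]
the job is handed in; nothing more can be done
None
```

The job is handed in: the slim can is fully home in the sleeve, and the closed fingers were holding the lever down at its stop when I signed off, about 15.6 s in. The sign-off gives no verdict, and the lever angle can't be read directly, so these are my own last checks:

- **Can:** I gripped it near its end, carried it over and pushed it through the seal, then pressed on its end with closed fingers. The end read 193 mm above the bench under 28 N, which is the fully home height. It was still there in the side picture with the lever down, and the hand was off it.
- **Lever:** The fingertips stood at about 66 mm, against the 67 mm expected with the lever at its stop. The upward push on the fingers was a steady 47 N; the spring alone gives about 13 N. It peaked at 96 N upward (about 103 N in all) on the way down, close to the 120 N limit, so I eased off.
- **Other things on the bench:** In the pictures the fat can, bottle, box and caster stand where they were. The last network outlines differ from the first by a few pixels. The box's outline differs most, about 14 px on its left edge, most likely because the can in the sleeve now hides part of it.

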